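# Load and lock the tin carrier

### The job

Get the sample tin carrier ready to go away: press its sprung tilt plate down until it lies level and stays down by itself, then stand all the round sample tins from the open table to the right of the carrier on the plate, upright. After that fold the stiff cover fully shut over them, put the key fully into the lock at the end of the carrier, turn it clockwise until the lock stops, and leave the key in the lock. Leave everything else where it is.

Things in the scene. Friction and masses are not known exactly. Their poses are not given: they have to be found in the camera images.
- carrier: grey fixed tin carrier. Origin on the table under the middle of its loading plate; x to its back, y along it to the lock end, z up. Base y -140 to +214, x -77 to +85, 12 mm thick. The tilt plate is the tins' floor; round it a back wall (x 72 to 84, top z 72), a front rail (x -66 to -60, top z 51) and end cheeks (inner faces y +-131, top z 51).
- plate (a joint): press of the loading plate, rad: 0 = sprung up (tilted 0.35, front edge 38 mm high), 0.35 = level (lower stop), top then at carrier z 30. Plate 112 (x) by 256 (y), 8 mm thick, hinged at the back at carrier x +57, z 24. An over-centre spring resists, about 8 N at the front edge, fading, until 0.28; beyond that it draws the plate level and holds it. Let go earlier, it springs up again.
- plate_edge (a point): middle of the plate's front edge, on its top face (moves with the plate; 112 mm from its hinge)
- cover (a joint): angle of the cover, rad: 0 = shut (level over the tins, its stop), about pi/2 = upright, 2.6 = leaning far back (stop). Stiff friction hinge: it stays where it is left; moving it takes about 2 to 4 N at the free edge.
- cover_hinge (a point): middle of the cover's hinge line, at carrier x +80, y 0, z 80; the hinge runs along the carrier's y. Axes turn with the cover: its -x points from the hinge to the free edge.
- cover_edge (a point): middle of the cover's free edge, 134 mm from the hinge line. Cover: aluminium panel 262 mm wide, 5 mm thick, with a small 10 mm lip on its free edge pointing up when shut. Shut, its underside is at carrier z 77.5.
- lock (a joint): turn of the lock cylinder, rad: near 0 = open, grows clockwise seen from above, stop at 1.3 = locked. Friction about 0.06 N m; it stays where it is left.
- lock_slot (a point): centre of the slot's mouth in the brass lock cylinder, at carrier x 0, y +175, z 88. Slot 25 x 10 mm, 28 mm deep, chamfered mouth; long side along this point's x (the carrier's x when the lock reads 0), turns with the lock. A steel collar 64 mm across surrounds the cylinder, 4 mm below its top.
- key_block: grey key holder block, fixed, 60 x 50 x 34 mm high, origin at the centre of its underside; slot in its top along its x in which the key stands
- key_grip (a point): centre of the key's flat bow: 44 mm along its x, 10 mm thick (y), 40 mm high. Loose steel key, upright in its holder, 80 g. Under the bow a round shoulder 30 mm across, 6 mm high, its underside 26 mm below this point; then the blade 22 (x) by 7 mm (y), 24 mm long, ending 50 mm below this point. Fully in, this point is 26 mm above the slot's mouth.
- tin_a_center (a point): centre, half-way up, of a round lidded aluminium sample tin (a closed solid), 48 mm across the lid (45 mm below it), 32 mm high, about 60 g, standing on the table; 2 to 4 tins are there, alike
- tin_b_center (a point): centre, half-way up, of a round lidded aluminium sample tin (a closed solid), 48 mm across the lid (45 mm below it), 32 mm high, about 60 g, standing on the table; 2 to 4 tins are there, alike
- tin_c_center (a point): centre, half-way up, of a round lidded aluminium sample tin (a closed solid), 48 mm across the lid (45 mm below it), 32 mm high, about 60 g, standing on the table; 2 to 4 tins are there, alike
- tin_d_center (a point): centre, half-way up, of a round lidded aluminium sample tin (a closed solid), 48 mm across the lid (45 mm below it), 32 mm high, about 60 g, standing on the table; 2 to 4 tins are there, alike
- tally: tally counter, 52 x 71 x 28 mm, loose bystander; origin at the centre of its underside
- dropper: dropper bottle, 33 mm across, 99 mm high, loose bystander; origin at the centre of its underside
- rubber_eraser: eraser, 18 x 40 x 13 mm, loose bystander; origin at the centre of its underside
There are look-alikes about, which are no part of the job. What is shaped like the part that bears key_grip but orange or yellow is not meant.

How it is judged:
On the way, in this order (a step that is already met when the one before it is completed fails the run):
1. the tilt plate is pushed down level and stays level untouched (value of joint plate above 0.32 rad and contact force between the fingers and plate below 0.1 N), for 0.3 s.
2. all tins stand upright on the level plate, let go, the cover still open (value of joint plate above 0.32 rad and x of tin_a_center in the frame of carrier between -0.055 and 0.062 m and y of tin_a_center in the frame of carrier between -0.13 and 0.13 m and z of tin_a_center in the frame of carrier between 0.04 and 0.053 m and angle between each of tin_a_center, tin_b_center, tin_c_center, tin_d_center's own z axis and vertical below 0.12 rad and contact force between the fingers and tin_a below 0.1 N and x of tin_b_center in the frame of carrier between -0.055 and 0.062 m and y of tin_b_center in the frame of carrier between -0.13 and 0.13 m and z of tin_b_center in the frame of carrier between 0.04 and 0.053 m and contact force between the fingers and tin_b below 0.1 N and x of tin_c_center in the frame of carrier between -0.055 and 0.062 m and y of tin_c_center in the frame of carrier between -0.13 and 0.13 m and z of tin_c_center in the frame of carrier between 0.04 and 0.053 m and contact force between the fingers and tin_c below 0.1 N and x of tin_d_center in the frame of carrier between -0.055 and 0.062 m and y of tin_d_center in the frame of carrier between -0.13 and 0.13 m and z of tin_d_center in the frame of carrier between 0.04 and 0.053 m and contact force between the fingers and tin_d below 0.1 N and value of joint cover above 1.2 rad), for 0.3 s.
3. the cover is folded shut (value of joint cover below 0.06 rad and x of tin_a_center in the frame of carrier between -0.055 and 0.062 m and y of tin_a_center in the frame of carrier between -0.13 and 0.13 m and z of tin_a_center in the frame of carrier between 0.04 and 0.053 m and angle between each of tin_a_center, tin_b_center, tin_c_center, tin_d_center's own z axis and vertical below 0.12 rad and contact force between the fingers and tin_a below 0.1 N and x of tin_b_center in the frame of carrier between -0.055 and 0.062 m and y of tin_b_center in the frame of carrier between -0.13 and 0.13 m and z of tin_b_center in the frame of carrier between 0.04 and 0.053 m and contact force between the fingers and tin_b below 0.1 N and x of tin_c_center in the frame of carrier between -0.055 and 0.062 m and y of tin_c_center in the frame of carrier between -0.13 and 0.13 m and z of tin_c_center in the frame of carrier between 0.04 and 0.053 m and contact force between the fingers and tin_c below 0.1 N and x of tin_d_center in the frame of carrier between -0.055 and 0.062 m and y of tin_d_center in the frame of carrier between -0.13 and 0.13 m and z of tin_d_center in the frame of carrier between 0.04 and 0.053 m and contact force between the fingers and tin_d below 0.1 N), for 0.2 s.
4. the key is fully in the lock and turned to the stop (horizontal distance between key_grip and lock_slot below 0.006 m and z of key_grip in the frame of lock_slot below 0.031 m and angle between key_grip's own z axis and vertical below 0.12 rad and value of joint lock above 1.1 rad and value of joint cover below 0.06 rad), for 0.2 s.
At the end, for the whole second after the job is handed in: the plate is level (within 0.03 rad), every tin stands upright (within 0.12 rad) on the plate inside the carrier, the cover is shut (within 0.06 rad), the key is upright and fully in the slot (within 6 mm across, 5 mm in depth), the lock is turned past 1.1 rad, all let go (all of step 4 and value of joint plate above 0.32 rad and x of tin_a_center in the frame of carrier between -0.055 and 0.062 m and y of tin_a_center in the frame of carrier between -0.13 and 0.13 m and z of tin_a_center in the frame of carrier between 0.04 and 0.053 m and angle between each of tin_a_center, tin_b_center, tin_c_center, tin_d_center's own z axis and vertical below 0.12 rad and contact force between the fingers and tin_a below 0.1 N and x of tin_b_center in the frame of carrier between -0.055 and 0.062 m and y of tin_b_center in the frame of carrier between -0.13 and 0.13 m and z of tin_b_center in the frame of carrier between 0.04 and 0.053 m and contact force between the fingers and tin_b below 0.1 N and x of tin_c_center in the frame of carrier between -0.055 and 0.062 m and y of tin_c_center in the frame of carrier between -0.13 and 0.13 m and z of tin_c_center in the frame of carrier between 0.04 and 0.053 m and contact force between the fingers and tin_c below 0.1 N and x of tin_d_center in the frame of carrier between -0.055 and 0.062 m and y of tin_d_center in the frame of carrier between -0.13 and 0.13 m and z of tin_d_center in the frame of carrier between 0.04 and 0.053 m and contact force between the fingers and tin_d below 0.1 N and linear speed of key below 0.02 m/s); the robot touches nothing.
It fails at once if the tally counter is shoved aside by more than 3 cm (distance of tally from where it was at the start of the episode above 0.03 m).
It fails at once if the dropper bottle is shoved aside by more than 3 cm (distance of dropper from where it was at the start of the episode above 0.03 m).
It fails at once if the eraser is shoved aside by more than 3 cm (distance of rubber_eraser from where it was at the start of the episode above 0.03 m).
Of tin_a, tin_b, tin_c, tin_d only 2 to 4 are there at a start; the rules pass over those that are not, and their reading is None.
At some moment in a run one of tin_a, tin_b, tin_c, tin_d may be knocked a few centimetres aside while the robot is not near it.
It also fails if it takes over 210 s, if anything falls off the work surface, if the arm or the gripper's body presses on something with over 40 N, if the wrist force passes 120 N, or if a joint passes its speed limit or range.

### The arm

A 6-joint arm with a two-finger parallel gripper is mounted at the origin on a cart in front of the work surface, level with it; the furniture and walls round the work are solid. World frame = base frame: x ahead of the robot, y to its left, z up, the work surface at z = 0. Lengths are in m, angles in rad, forces in N, time in s.
With the tool pointing down it reaches from about 0.375 to 0.925 m from the base axis. Payload 5.7 kg.
Tool frame: the origin (TCP) lies midway between the tips of the shut fingers; the grasp point (between the pads) lies 19 mm behind it; z points along the fingers, y is the line along which they close (so a half turn about z gives the same grasp; the last joint's range is limited). The gripper opens to 88 mm and grips with 3 to 60 N. Pads are 20 mm wide; open, the fingers measure 115 mm over their backs; the gripper's body (75 mm by 178 mm) begins 61 mm behind the grasp point.
Start: joints at [-1.44, 0.359, 1.51, -0, 1.272, -0.115], TCP at [0.146, -0.582, 0.223] pointing down, gripper open.
Joint ranges: [-2.97, 2.97], [-1.01, 2.36], [0.21, 2.38], [-0.96, 4.11], [0.2, 2.71], [-2.98, 2.98]. Speed limits (rad/s): [2.39, 2.39, 3.14, 3.14, 3.14, 3.14].

### API

Orientations are given as [roll, pitch, yaw] about the fixed x, y, z axes, in that order (R = Rz(yaw) Ry(pitch) Rx(roll)).
In Python, from rig import manip gives the robot as it stands.
- The arm moves only by the tool send_rows, never from a script. Its argument "commands" is a list of rows, each a list of 2 entries, a list of its own where there are three numbers: the shift along the tool's x, y, z in mm, then the turn about the tool's z in rad. In form: [[[tx, ty, tz], turn], ...]. A call has 1 to 10 rows; each row shifts and turns the commanded pose from where the row before left it, along the tool's axes as they then stand; what a row does not reach is not made up. A row lasts 1/10 s, in which the tool goes at most 50 mm and 8.59 degrees, less where a joint would pass 70% of its speed; a pose out of reach is approached as far as the arm can. A call is refused whole if a number of a shift passes 50 or a number of a turn 0.15, either way. A call with a gripper value outside its range is refused whole. "hand" is the opening, from 0 (shut) to 1 (fully open), set as the call begins (left out, the last holds). The fingers move at their own pace and stop on an object; "force" is the grip in N (left out, the last holds). Time passes only in rows, so rows that do not move let the fingers close. It gives the time, the measured TCP pose, the force, the opening and the grip force at its end, in the units of the state.
- manip.observe(): the state, without advancing time (a new reading comes with each control period).
- manip.snapshot(name): name is "scene" or "side" or "wrist"; returns a dict with "color" (420x560x3 uint8, red, green, blue), "fx", "fy", "cx", "cy" (pixels), "cam_to_world" (4x4, takes a point from camera to world coordinates). Camera axes: x right, y down, z forward; pixel columns grow to the right and rows downward; lengths in m; the calibration is good to about 2 mm. The wrist camera is an equidistant fisheye: a pixel r from the principal point sees the ray r / f radians off the axis. A picture is of the moment at which its call begins. There is no depth.
- manip.close_job(): hands the job in; it is judged then, once.
The state is a dict: "t": time; "joint_pos": joint angles; "qvel": joint speeds; "joint_efforts": joint torques, N m; "eef_pos": TCP position; "eef_rot": TCP orientation; "wrist_force": force on the tool from outside, world axes, zero at the start; "torque": the same for the moment, N m; "opening": finger opening in m; "finger_force": force on a finger pad.
Only numpy, scipy, OpenCV 4.12 (cv2) and the standard library are available. Lean on these libraries where they do the work, as an engineer would, in place of code of your own. Each camera call takes 0.05 s, during which the arm holds its last target. There are 200 camera calls.

## Working session

There is one attempt and no reset: what is moved stays moved. The work goes in short steps, Python scripts to look and compute and a tool call to move; the robot and the scene stay as the last step left them, time stands still between calls to the robot, and variables do not carry over. Pictures are saved under pics/ and viewed, at most 14 in all, crops included, and the job is handed in when it is done.

Besides the shell and the picture viewer there is one more tool, called after ">>>" as name(argument=value, ...), one argument or row to a line, values as JSON. send_rows: Moves the arm, as the interface text tells. Its arguments: {"type":"object","properties":{"commands":{"type":"array","items":{"type":"array"}},"hand":{"type":"number"},"force":{"type":"number"}},"required":["commands"]}

```bash
ls; mkdir -p pics
cat > h.py <<'E'
import numpy as np, cv2
from rig import manip
from scipy.spatial.transform import Rotation as R
def snap(n,f):
    s=manip.snapshot(n); np.savez(f'{f}.npz',**{k:np.array(v) for k,v in s.items()})
    cv2.imwrite(f'pics/{f}.png',cv2.cvtColor(s['color'],cv2.COLOR_RGB2BGR)); return s
def ray(s,u,v,fish=False):
    x=(u-s['cx'])/s['fx'];y=(v-s['cy'])/s['fy']
    if fish:
        r=np.hypot(x,y); d=np.array([x*np.sinc(r/np.pi),y*np.sinc(r/np.pi),np.cos(r)])
    else: d=np.array([x,y,1.])
    T=np.array(s['cam_to_world']); return T[:3,3],T[:3,:3]@d
def onz(s,u,v,z,fish=False):
    o,d=ray(s,u,v,fish); return o+d*(z-o[2])/d[2]
def proj(s,p,fish=False):
    T=np.array(s['cam_to_world']); q=T[:3,:3].T@(np.array(p)-T[:3,3])
    if fish:
        r=np.hypot(q[0],q[1]); th=np.arctan2(r,q[2]); q=np.array([q[0]/r*th,q[1]/r*th,1])
    return np.array([s['cx']+s['fx']*q[0]/q[2],s['cy']+s['fy']*q[1]/q[2]])
def load(f): return dict(np.load(f'{f}.npz'))
def tri(s1,p1,s2,p2,f1=False,f2=False):
    o1,d1=ray(s1,*p1,f1);o2,d2=ray(s2,*p2,f2);d1/=np.linalg.norm(d1);d2/=np.linalg.norm(d2)
    A=np.stack([d1,-d2],1);t=np.linalg.lstsq(A,o2-o1,rcond=None)[0]
    a=o1+t[0]*d1;b=o2+t[1]*d2;return (a+b)/2,np.linalg.norm(a-b)
def st():
    o=manip.observe();print('t',o['t'],'pos',np.round(o['eef_pos'],4),'rot',np.round(o['eef_rot'],3),'F',np.round(o['wrist_force'],1),'op',round(float(o['opening']),4));return o
E
python3 - <<'E'
from h import *
st()
for n in ['scene','side','wrist']:
    s=snap(n,n+'0');T=np.array(s['cam_to_world']);print(n,s['fx'],s['cx'],s['cy'],np.round(T[:3],3).tolist())
a=[cv2.imread(f'pics/{n}0.png') for n in ['scene','side']]
E
```

```text
pics
t 0.0 pos [ 0.1459 -0.5813  0.2218] rot [-3.14  -0.     0.246] F [ 0.  -0.3  0.7] op 0.0877
scene 424.0571112643685 285.04914799687407 213.27143319207664 [[-0.683, -0.277, 0.676, -0.242], [-0.73, 0.272, -0.627, 0.761], [-0.01, -0.921, -0.388, 0.546]]
side 514.9042437036328 284.1308694255079 209.51645273008702 [[-0.319, 0.631, -0.707, 1.549], [0.948, 0.197, -0.252, 0.36], [-0.02, -0.751, -0.66, 1.051]]
wrist 325.19226210127806 278.8058784715839 208.33153457372165 [[0.243, -0.928, -0.282, 0.223], [-0.97, -0.233, -0.068, -0.562], [-0.002, 0.29, -0.957, 0.384]]
```

View pics/scene0.png

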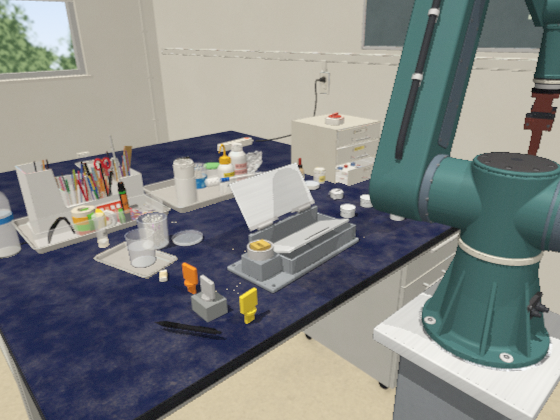

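View pics/side0.png

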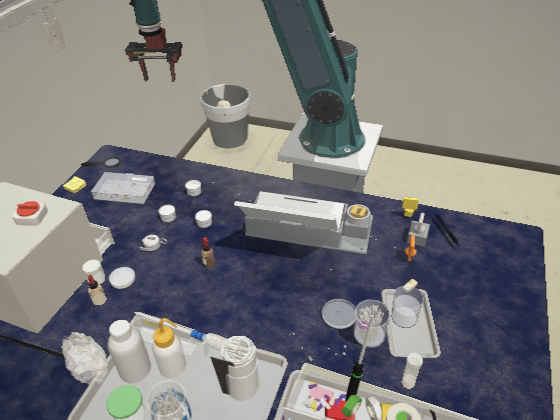

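View pics/wrist0.png

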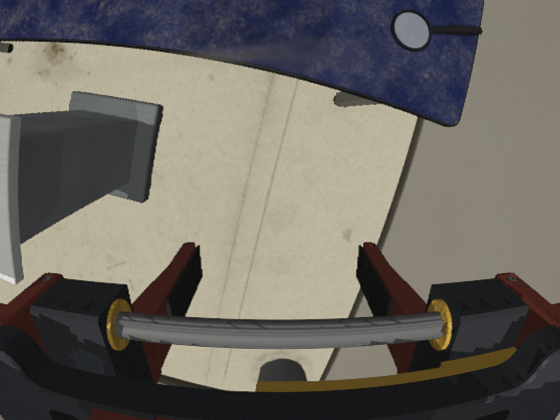

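The scene picture shows the carrier at about (295,240), the brass lock at (260,250), the grey key block at (209,300) and the orange and yellow decoys beside it. The side picture shows three tins at (193,188), (167,213) and (204,219), the tally at (151,242), the dropper at (208,253) and the lock at (357,214). The wrist picture shows only the floor and the table's edge.

Run:
```python
import cv2,numpy as np
a=cv2.imread('pics/side0.png');b=cv2.imread('pics/scene0.png')
A=cv2.resize(a[170:275,230:450],(800,382),interpolation=cv2.INTER_CUBIC)
cv2.imwrite('pics/c_side.png',A)
B=cv2.resize(b[165:330,175:365],(690,600),interpolation=cv2.INTER_CUBIC)
cv2.imwrite('pics/c_scene.png',B)
from h import *
s=load('side0')
hsv=cv2.cvtColor(a,cv2.COLOR_BGR2HSV)
m=((hsv[...,2]>140)&(hsv[...,1]<60)).astype(np.uint8)
n,l,stt,c=cv2.connectedComponentsWithStats(m)
for i in range(1,n):
    if 40<stt[i,4]<3000 and 150<c[i,1]<260: print(stt[i].tolist(),c[i].round(1),onz(s,*c[i],.03).round(3)[:2])
for n_,p,z in [('blk',(418,240),.0),('dropper',(209,266),0),('tally',(150,245),.014),('lock',(357,212),.088),('key',(422,222),.05)]: print(n_,onz(s,*p,z).round(3))
```

```text
[106, 159, 12, 6, 60] [111.6 161.6] [ 0.397 -0.667]
[91, 172, 63, 32, 1505] [123.1 187.1] [ 0.506 -0.554]
[185, 180, 16, 16, 196] [193.3 187. ] [ 0.439 -0.339]
[234, 191, 139, 62, 2379] [314.  213.6] [0.447 0.061]
[158, 205, 17, 17, 220] [167.2 212.5] [ 0.573 -0.36 ]
[195, 210, 17, 17, 224] [203.5 217.7] [ 0.562 -0.246]
[409, 213, 20, 25, 189] [421.3 227.3] [0.412 0.371]
[280, 220, 22, 5, 50] [290.4 222.4] [0.504 0.006]
[140, 235, 19, 16, 211] [150.6 242.4] [ 0.701 -0.344]
blk [0.435 0.369 0.   ]
dropper [ 0.709 -0.163  0.   ]
tally [ 0.697 -0.351  0.014]
lock [0.467 0.191 0.088]
key [0.411 0.37  0.05 ]
```

View pics/c_side.png

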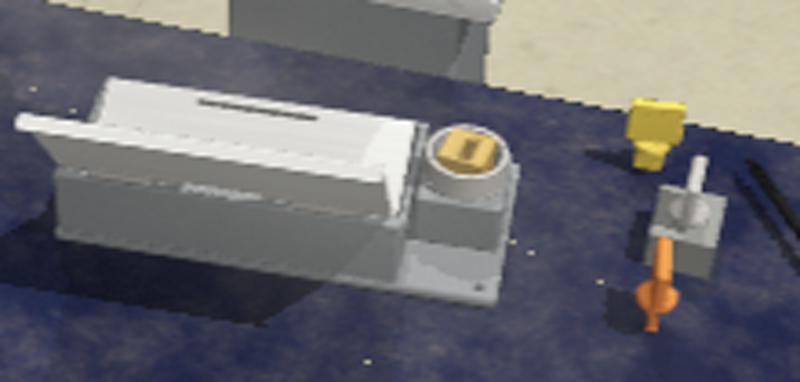

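View pics/c_scene.png

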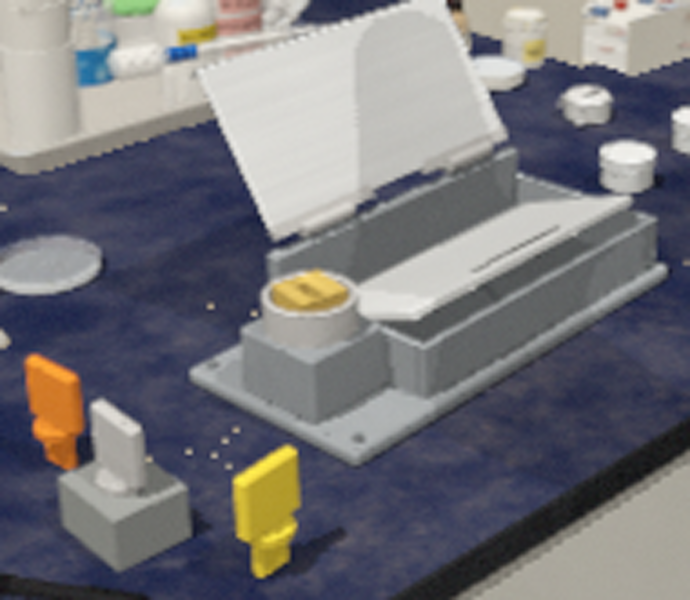

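Crops: the lock slot is at side (358.4,211.5) and scene (261,245). The base corners are at scene (272.7,291), (358,238) and (228,268), and at side (366,252). The key stands in the grey block at side (420,222). The cover leans back past upright and the plate is sprung up.

Run:
```python
from h import *
a=load('side0');b=load('scene0')
S=lambda u,v:(230+u/3.636,170+v/3.636); C=lambda u,v:(175+u/3.632,165+v/3.632)
lk=tri(a,S(467,151),b,C(312,290));print('lock',lk)
nr=onz(b,*C(355,455),.012);fr=onz(b,*C(667,266),.012);bl=onz(b,*C(190,373),.012);bs=onz(a,*S(495,292),.012)
print('front+214',nr,'front-140',fr,'back+214 scene',bl,'side',bs)
d=nr-fr;yaw=np.arctan2(-d[0],d[1]);print('len',np.linalg.norm(d),'w',np.linalg.norm(nr-bl),'yaw',yaw, 'yaw2',np.arctan2((bs-nr)[1],(bs-nr)[0]))
for w in (yaw,):
    X=np.array([np.cos(w),np.sin(w)]);Y=np.array([-np.sin(w),np.cos(w)])
    print('origin', nr[:2]+.077*X-.214*Y, fr[:2]+.077*X+.14*Y, bs[:2]-.085*X-.214*Y, lk[0][:2]-.175*Y)
# key bow top, shoulder; block top corners
print('keytop',tri(a,S(699,158),b,C(118,410)))
print('block top corners scene',[onz(b,*C(*p),.034).round(3)[:2] for p in [(122,522),(188,490),(60,487),(128,460)]])
print('block top corners side',[onz(a,*S(*p),.034).round(3)[:2] for p in [(664,186),(726,195),(712,246),(650,236)]])
# cover edge
print('cover free corner +y',tri(a,S(385,178),b,C(200,70)),'-y',tri(a,S(18,122),b,C(440,0)))
```

```text
lock (array([0.45821751, 0.19275951, 0.08431326]), np.float64(0.0032141032132643006))
front+214 [0.37741764 0.22706868 0.012     ] front-140 [ 0.4070159  -0.12411141  0.012     ] back+214 scene [0.53175109 0.24141997 0.012     ] side [0.531588   0.23743481 0.012     ]
len 0.3524251964093555 w 0.15499925950140656 yaw 0.08408356039196402 yaw2 0.06713707927940768
origin [0.4721183  0.02029154] [0.47198604 0.02186078] [0.46486099 0.01705218] [0.4729148  0.01837778]
keytop (array([0.41827218, 0.36659435, 0.08668748]), np.float64(0.0023109839824043336))
block top corners scene [array([0.392, 0.388]), array([0.392, 0.343]), array([0.446, 0.395]), array([0.442, 0.35 ])]
block top corners side [array([0.398, 0.344]), array([0.394, 0.392]), array([0.455, 0.388]), array([0.458, 0.342])]
cover free corner +y (array([0.61704374, 0.16128461, 0.18835534]), np.float64(0.008137292996520227)) -y (array([ 0.63575862, -0.10022076,  0.18384887]), np.float64(0.0009621620648857962))
```

>>> send_rows(
  commands=[
    [[0,0,-20],0],
    [[20,-40,0],0],
    [[20,-45,0],0],
    [[20,-45,0],0],
    [[20,-45,0],0],
    [[20,-45,0],0],
    [[20,-45,0],0],
    [[20,-45,0],0],
    [[20,-45,0],0],
  ],
  hand=0,
)

```text
t: 1.05
eef_pos: [0.2145, -0.1967, 0.2425]
eef_rot: [-3.141, -0.0, 0.244]
wrist_force: [1.9, 0.3, 0.0]
opening: 0.0196
finger_force: 0.0
```

>>> send_rows(
  commands=[
    [[44,-25,0],0.08],
    [[44,-22,0],0.08],
    [[45,-25,0],0],
    [[45,-25,0],0],
    [[45,-25,0],0],
    [[42,-18,0],0],
    [[0,0,0],0],
    [[0,0,0],0],
  ],
)

```text
t: 1.85
eef_pos: [0.4453, -0.0338, 0.2422]
eef_rot: [-3.141, 0.002, 0.106]
wrist_force: [0.1, 0.3, -0.5]
opening: 0.0003
finger_force: 0.0
```

Run:
```python
from h import *
st()
s=snap('wrist','w1')
X=np.array([np.cos(.08),np.sin(.08),0]);Y=np.array([-np.sin(.08),np.cos(.08),0])
im=cv2.imread('pics/w1.png')
o=np.array([.470,.019,0])
for p in [(-77,214,12),(85,214,12),(-77,-140,12),(0,175,88),(-63,-131,51),(-63,131,51),(72,0,72),(-48,0,68)]:
    q=proj(s,o+(p[0]*X+p[1]*Y)/1e3+[0,0,p[2]/1e3],True);print(p,q.round(1))
    cv2.circle(im,tuple(int(v) for v in q.round()),3,(0,0,255),1)
cv2.imwrite('pics/w1m.png',cv2.resize(im,(800,600)))
```

```text
t 1.85 pos [ 0.4453 -0.0338  0.2422] rot [-3.141e+00  2.000e-03  1.060e-01] F [ 0.1  0.3 -0.5] op 0.0003
(-77, 214, 12) [ 92.3 209.4]
(85, 214, 12) [84.  93.9]
(-77, -140, 12) [347.5 216.2]
(0, 175, 88) [ 79.  164.7]
(-63, -131, 51) [347.6 215.1]
(-63, 131, 51) [130.1 209.5]
(72, 0, 72) [231.5  91.1]
(-48, 0, 68) [232. 204.]
```

View pics/w1m.png

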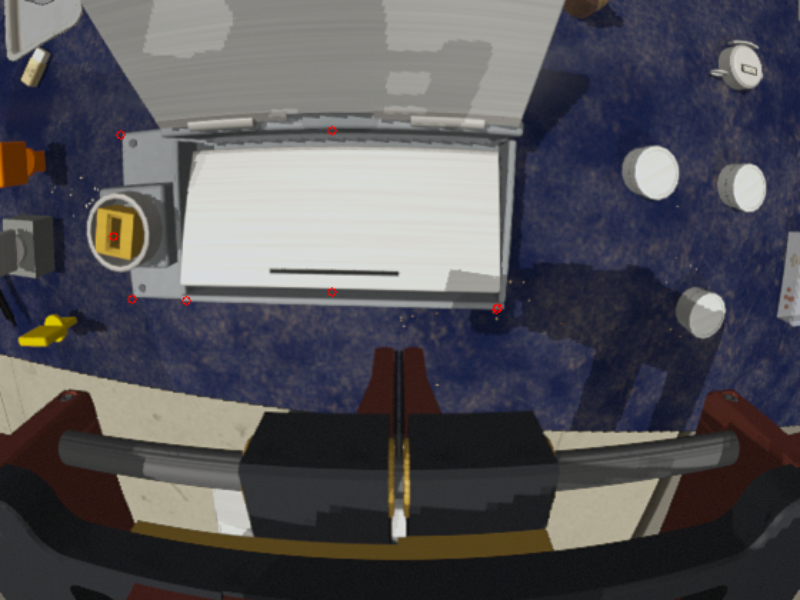

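The picture shows the predicted points sitting on the carrier to about 2 mm, with the slot at about (116,233) in the enlarged view. The three tins are at (652,172), (743,188) and (702,313). Next I press the plate.

>>> send_rows(
  commands=[
    [[-8,-25,0],0],
    [[0,-26,20],0],
    [[0,0,45],0],
    [[0,0,45],0],
    [[0,0,40],0],
    [[0,0,20],0],
    [[0,0,15],0],
    [[0,0,10],0],
    [[0,0,10],0],
    [[0,0,5],0],
  ],
  force=20,
)

```text
t: 2.9
eef_pos: [0.4324, 0.0149, 0.0325]
eef_rot: [3.141, -0.001, 0.102]
wrist_force: [0.5, -0.4, 0.1]
opening: 0.0004
finger_force: 0.0
```

Run:
```python
from h import *
s=load('w1')
im=cv2.imread('pics/w1.png');hsv=cv2.cvtColor(im,cv2.COLOR_BGR2HSV)
m=((hsv[...,2]>150)&(hsv[...,1]<50)).astype(np.uint8)
n,l,q,c=cv2.connectedComponentsWithStats(m)
for i in range(1,n):
    if 200<q[i,4]<3000 and c[i,0]>400 and c[i,1]<250:print(q[i].tolist(),c[i].round(1),onz(s,*c[i],.032,True).round(4)[:2],onz(s,*c[i],.025,True).round(4)[:2])
```

```text
[511, 32, 23, 29, 464] [521.5  45.8] [ 0.6799 -0.3449] [ 0.6828 -0.3509]
[444, 102, 31, 38, 903] [459.2 120.4] [ 0.5504 -0.2502] [ 0.5509 -0.2544]
[513, 115, 23, 33, 608] [524.1 131. ] [ 0.5603 -0.3663] [ 0.561  -0.3727]
[483, 205, 25, 31, 535] [494.3 219.7] [ 0.4273 -0.3445] [ 0.4254 -0.3505]
```

>>> send_rows(
  commands=[
    [[0,0,-45],0],
    [[0,0,-45],0],
    [[5,30,-25],0],
    [[14,40,0],0],
    [[14,40,0],0],
    [[16,40,0],0],
    [[16,42,0],0],
    [[16,42,0],0],
    [[16,41,0],0],
    [[0,0,0],0],
  ],
  hand=0.75,
)

```text
t: 3.9
eef_pos: [0.5607, -0.2543, 0.1487]
eef_rot: [3.136, -0.005, 0.1]
wrist_force: [0.4, 0.2, 1.3]
opening: 0.0655
finger_force: 0.0
```

```bash
cat >> h.py <<'E'
def tins(s,im,fish=True):
    hsv=cv2.cvtColor(im,cv2.COLOR_BGR2HSV)
    m=((hsv[...,2]>150)&(hsv[...,1]<50)).astype(np.uint8)
    n,l,q,c=cv2.connectedComponentsWithStats(m)
    for i in range(1,n):
        if 200<q[i,4]<9000: print(q[i].tolist(),c[i].round(1),'z32',onz(s,*c[i],.032,fish).round(4)[:2])
E
python3 - <<'E'
from h import *
st()
s=snap('wrist','w2');im=cv2.imread('pics/w2.png');tins(s,im);cv2.imwrite('pics/w2m.png',im)
E
```

```text
t 3.9 pos [ 0.5607 -0.2543  0.1487] rot [ 3.136 -0.005  0.1  ] F [0.4 0.2 1.3] op 0.0655
[490, 7, 70, 83, 3403] [525.8  45.5] z32 [ 0.7593 -0.4957]
[377, 59, 49, 47, 1459] [399.1  81.5] z32 [ 0.6828 -0.349 ]
[0, 180, 90, 24, 1474] [ 38.5 192.1] z32 [0.5491 0.0055]
[248, 188, 52, 50, 2033] [273.4 212.6] z32 [ 0.5518 -0.2505]
[376, 191, 43, 47, 1518] [396.2 213.2] z32 [ 0.5624 -0.3656]
[469, 236, 91, 67, 3332] [516.7 264.8] z32 [ 0.514  -0.5454]
```

View pics/w2m.png

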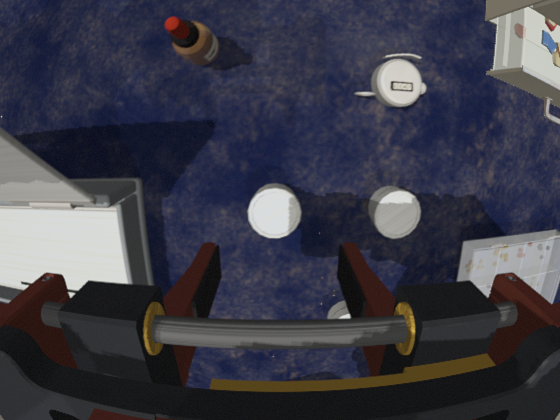

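The picture shows tin b at (273,213) between the fingers and tin c at (396,213). The dropper is at (195,42), the tally at (398,82), and the plate now lies level at the left. I grasp tin b.

>>> send_rows(
  commands=[
    [[-8,-5,30],0],
    [[0,0,45],0],
    [[0,0,40],0],
    [[0,0,20],0],
    [[0,0,6],0],
    [[0,0,0],0],
  ],
)

```text
t: 4.55
eef_pos: [0.5477, -0.2427, 0.0065]
eef_rot: [-3.14, 0.001, 0.104]
wrist_force: [-0.3, -0.3, 0.5]
opening: 0.0659
finger_force: 0.0
```

>>> send_rows(
  commands=[
    [[0,0,0],0],
    [[0,0,0],0],
    [[0,0,0],0],
    [[0,0,0],0],
  ],
  hand=0.3,
  force=15,
)

```text
t: 4.95
eef_pos: [0.5495, -0.2443, 0.008]
eef_rot: [3.14, -0.002, 0.103]
wrist_force: [0.0, -0.8, 6.7]
opening: 0.0475
finger_force: 15.0
```

>>> send_rows(
  commands=[
    [[0,0,-20],0],
    [[0,0,-45],0],
    [[0,-20,-45],0],
    [[-6,-45,0],0],
    [[-7,-45,0],0],
    [[-7,-45,0],0],
    [[-7,-45,0],0],
    [[-7,-45,0],0],
    [[-7,-45,0],0],
    [[-7,-45,0],0.02],
  ],
)

```text
t: 5.95
eef_pos: [0.4654, 0.086, 0.117]
eef_rot: [-3.141, -0.0, 0.083]
wrist_force: [0.4, -0.5, -1.3]
opening: 0.0472
finger_force: 15.0
```

>>> send_rows(
  commands=[
    [[0,-10,0],0],
    [[0,0,0],0],
    [[0,0,0],0],
  ],
)

```text
t: 6.25
eef_pos: [0.4661, 0.0937, 0.1169]
eef_rot: [3.141, -0.001, 0.084]
wrist_force: [-0.1, 0.1, -1.0]
opening: 0.0473
finger_force: 15.0
```

>>> send_rows(
  commands=[
    [[0,0,35],0],
    [[0,0,25],0],
    [[0,0,11],0],
    [[0,0,5],0],
    [[0,0,2],0],
    [[0,0,0],0],
  ],
)

```text
t: 6.85
eef_pos: [0.4662, 0.094, 0.0392]
eef_rot: [-3.142, -0.001, 0.083]
wrist_force: [-0.5, 0.6, -0.2]
opening: 0.0474
finger_force: 15.0
```

>>> send_rows(
  commands=[
    [[0,0,0],0],
    [[0,0,0],0],
    [[0,0,0],0],
    [[0,0,-20],0],
    [[0,0,-40],0],
    [[0,0,-40],0],
    [[0,0,0],0],
  ],
  hand=0.72,
)

```text
t: 7.55
eef_pos: [0.4693, 0.0947, 0.1435]
eef_rot: [3.141, -0.01, 0.084]
wrist_force: [0.8, 0.5, 0.8]
opening: 0.0629
finger_force: 0.0
```

Run:
```python
from h import *
st()
s=snap('wrist','w3');im=cv2.imread('pics/w3.png');tins(s,im)
```

```text
t 7.55 pos [0.4693 0.0947 0.1435] rot [ 3.141 -0.01   0.084] F [0.8 0.5 0.8] op 0.0629
[10, 0, 77, 45, 1633] [43.7 14.7] z32 [0.6518 0.3508]
[270, 98, 23, 16, 288] [280.4 105.4] z32 [0.5558 0.1009]
[138, 117, 68, 37, 1151] [173.5 130.4] z32 [0.5293 0.1916]
[208, 118, 103, 9, 515] [266.4 121.1] z32 [0.5416 0.1115]
[357, 120, 76, 13, 466] [390.6 125.6] z32 [0.5496 0.0043]
[455, 127, 59, 14, 371] [480.5 133.1] z32 [ 0.5578 -0.0916]
[116, 188, 81, 84, 1429] [160.  235.4] z32 [0.4308 0.2049]
[222, 281, 114, 4, 328] [280.8 282.8] z32 [0.3927 0.0868]
[189, 348, 62, 41, 1778] [219.3 366.2] z32 [0.2731 0.1472]
```

>>> send_rows(
  commands=[
    [[5,40,0],0],
    [[6,47,0],0],
    [[6,47,0],0],
    [[6,48,0],0],
    [[6,48,0],0],
    [[6,48,0],0],
    [[6,48,0],0],
    [[6,48,0],0],
    [[5,48,0],0],
    [[4,44,0],0],
  ],
)

```text
t: 8.6
eef_pos: [0.5594, -0.3671, 0.1367]
eef_rot: [-3.14, 0.002, 0.083]
wrist_force: [0.4, -0.1, -0.1]
opening: 0.0631
finger_force: 0.0
```

>>> send_rows(
  commands=[
    [[0,0,0],0],
    [[0,0,0],0],
    [[0,0,0],0],
  ],
)

```text
t: 8.9
eef_pos: [0.559, -0.3635, 0.1372]
eef_rot: [-3.139, 0.002, 0.084]
wrist_force: [0.4, 0.2, 0.0]
opening: 0.0631
finger_force: 0.0
```

Run:
```python
from h import *
st()
s=snap('wrist','w4');im=cv2.imread('pics/w4.png');tins(s,im)
```

```text
t 8.9 pos [ 0.559  -0.3635  0.1372] rot [-3.139e+00  2.000e-03  8.400e-02] F [0.4 0.2 0. ] op 0.0631
[407, 0, 153, 84, 5662] [488.6  30.3] z32 [ 0.7472 -0.5442]
[531, 0, 29, 27, 268] [544.   12.3] z32 [ 0.7952 -0.6229]
[254, 34, 52, 50, 1744] [279.4  57.4] z32 [ 0.6836 -0.353 ]
[479, 63, 67, 45, 467] [508.6  90.7] z32 [ 0.6936 -0.5735]
[258, 177, 55, 53, 2297] [285.5 203. ] z32 [ 0.5623 -0.3683]
[0, 197, 44, 93, 3081] [ 17.8 245.3] z32 [ 0.4862 -0.062 ]
[383, 222, 146, 78, 7295] [453.6 256.6] z32 [ 0.5211 -0.5434]
[233, 310, 40, 10, 304] [251.9 315.3] z32 [ 0.4435 -0.3456]
```

>>> send_rows(
  commands=[
    [[3,5,20],0],
    [[0,0,45],0],
    [[0,0,40],0],
    [[0,0,20],0],
    [[0,0,5],0],
    [[0,0,0],0],
  ],
)

```text
t: 9.55
eef_pos: [0.5632, -0.3686, 0.0083]
eef_rot: [-3.14, 0.001, 0.085]
wrist_force: [-0.4, 0.1, 0.4]
opening: 0.0634
finger_force: 0.0
```

>>> send_rows(
  commands=[
    [[0,0,0],0],
    [[0,0,0],0],
    [[0,0,0],0],
    [[0,0,0],0],
  ],
  hand=0.3,
  force=15,
)

```text
t: 9.95
eef_pos: [0.5645, -0.3707, 0.0105]
eef_rot: [3.14, -0.002, 0.083]
wrist_force: [0.3, 2.2, 6.6]
opening: 0.0471
finger_force: 15.0
```

>>> send_rows(
  commands=[
    [[0,0,-25],0],
    [[0,0,-45],0],
    [[-4,-36,-35],0],
    [[-8,-45,0],0],
    [[-8,-45,0],0],
    [[-8,-45,0],0],
    [[-8,-45,0],0],
    [[-8,-45,0],0],
    [[-8,-45,0],0],
    [[-8,-45,0],0],
  ],
)

```text
t: 10.95
eef_pos: [0.474, -0.0242, 0.114]
eef_rot: [3.141, -0.001, 0.083]
wrist_force: [1.3, -0.9, -0.2]
opening: 0.0478
finger_force: 15.0
```

>>> send_rows(
  commands=[
    [[0,-43,0],0],
    [[0,0,0],0],
    [[0,0,0],0],
  ],
)

```text
t: 11.25
eef_pos: [0.4712, 0.0178, 0.1139]
eef_rot: [3.141, -0.001, 0.086]
wrist_force: [0.8, 0.8, 0.5]
opening: 0.0471
finger_force: 15.0
```

>>> send_rows(
  commands=[
    [[0,0,35],0],
    [[0,0,20],0],
    [[0,0,11],0],
    [[0,0,5],0],
    [[0,0,2],0],
    [[0,0,0],0],
  ],
)

```text
t: 11.85
eef_pos: [0.4715, 0.0168, 0.0409]
eef_rot: [3.141, -0.001, 0.083]
wrist_force: [-0.6, -0.4, -0.7]
opening: 0.0473
finger_force: 15.0
```

>>> send_rows(
  commands=[
    [[0,0,0],0],
    [[0,0,0],0],
    [[0,0,0],0],
    [[0,0,-20],0],
    [[0,0,-40],0],
    [[0,20,-45],0],
    [[-5,45,0],0],
    [[-6,45,0],0],
    [[-6,45,0],0],
    [[-6,45,0],0],
  ],
  hand=0.72,
)

```text
t: 12.85
eef_pos: [0.4645, -0.1856, 0.146]
eef_rot: [3.141, -0.001, 0.084]
wrist_force: [1.2, 0.4, 1.1]
opening: 0.0632
finger_force: 0.0
```

>>> send_rows(
  commands=[
    [[-8,45,0],0],
    [[-8,45,0],0],
    [[-8,45,0],0],
    [[0,25,0],0],
    [[0,0,0],0],
    [[0,0,0],0],
    [[0,0,0],0],
  ],
)

```text
t: 13.55
eef_pos: [0.4537, -0.3437, 0.1452]
eef_rot: [-3.14, 0.001, 0.084]
wrist_force: [0.9, 0.1, -0.6]
opening: 0.0631
finger_force: 0.0
```

Run:
```python
from h import *
st()
s=snap('wrist','w5');im=cv2.imread('pics/w5.png');tins(s,im)
```

```text
t 13.55 pos [ 0.4537 -0.3437  0.1452] rot [-3.14e+00  1.00e-03  8.40e-02] F [ 0.9  0.1 -0.6] op 0.0631
[505, 0, 48, 23, 244] [533.5  10.9] z32 [ 0.6902 -0.5943]
[0, 91, 57, 136, 5342] [ 24.3 161.7] z32 [ 0.4787 -0.0659]
[255, 203, 52, 55, 2109] [280.2 231.3] z32 [ 0.4279 -0.3466]
[521, 265, 19, 23, 278] [531.2 275.5] z32 [ 0.389  -0.6627]
[163, 333, 106, 9, 353] [213.4 337.2] z32 [ 0.2972 -0.2847]
[188, 346, 179, 43, 5624] [276.4 364.6] z32 [ 0.2636 -0.3564]
```

>>> send_rows(
  commands=[
    [[-26,1,25],0],
    [[0,0,45],0],
    [[0,0,40],0],
    [[0,0,20],0],
    [[0,0,7],0],
    [[0,0,0],0],
  ],
)

```text
t: 14.2
eef_pos: [0.428, -0.3472, 0.0079]
eef_rot: [-3.14, 0.001, 0.084]
wrist_force: [-1.1, -0.1, 0.1]
opening: 0.0634
finger_force: 0.0
```

>>> send_rows(
  commands=[
    [[0,0,0],0],
    [[0,0,0],0],
    [[0,0,0],0],
    [[0,0,0],0],
  ],
  hand=0.3,
  force=15,
)

```text
t: 14.6
eef_pos: [0.4292, -0.3492, 0.0098]
eef_rot: [3.14, -0.002, 0.083]
wrist_force: [0.5, 1.3, 7.0]
opening: 0.0479
finger_force: 15.0
```

>>> send_rows(
  commands=[
    [[0,0,-25],0],
    [[0,0,-45],0],
    [[5,-18,-35],0],
    [[10,-45,0],0],
    [[12,-45,0],0],
    [[12,-45,0],0],
    [[12,-45,0],0],
    [[12,-45,0],0],
    [[10,-45,0],0],
    [[0,0,0],0],
  ],
)

```text
t: 15.6
eef_pos: [0.4767, -0.0507, 0.1138]
eef_rot: [-3.14, -0.0, 0.088]
wrist_force: [-0.4, -0.8, -0.8]
opening: 0.0476
finger_force: 15.0
```

>>> send_rows(
  commands=[
    [[0,0,0],0],
    [[0,0,0],0],
  ],
)

```text
t: 15.8
eef_pos: [0.4772, -0.0563, 0.1137]
eef_rot: [3.141, -0.001, 0.083]
wrist_force: [0.8, 0.2, -0.6]
opening: 0.0476
finger_force: 15.0
```

>>> send_rows(
  commands=[
    [[0,0,35],0],
    [[0,0,20],0],
    [[0,0,11],0],
    [[0,0,5],0],
    [[0,0,2],0],
    [[0,0,0],0],
  ],
)

```text
t: 16.4
eef_pos: [0.4775, -0.056, 0.0408]
eef_rot: [3.141, -0.001, 0.083]
wrist_force: [-0.5, -0.8, -0.5]
opening: 0.0475
finger_force: 15.0
```

>>> send_rows(
  commands=[
    [[0,0,0],0],
    [[0,0,0],0],
    [[0,0,0],0],
    [[0,0,-20],0],
    [[0,0,-40],0],
    [[0,0,-45],0],
    [[-5,-40,-40],0],
    [[-5,-40,-30],0],
    [[0,0,0],0],
    [[0,0,0],0],
  ],
  hand=0.72,
)

```text
t: 17.4
eef_pos: [0.4617, 0.019, 0.2113]
eef_rot: [3.141, -0.002, 0.086]
wrist_force: [0.7, -0.3, 0.5]
opening: 0.063
finger_force: 0.0
```

Run:
```python
from h import *
st()
s=snap('wrist','w6')
```

```text
t 17.4 pos [0.4617 0.019  0.2113] rot [ 3.141e+00 -2.000e-03  8.600e-02] F [ 0.7 -0.3  0.5] op 0.063
```

View pics/w6.png

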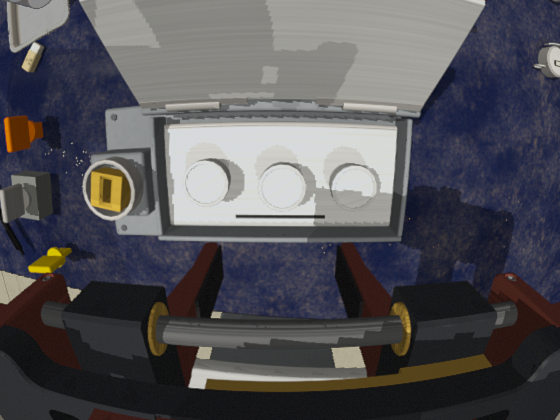

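The picture shows three tins upright on the level plate at (207,182), (282,185) and (353,186), with the lock slot at about (106,187). I check their positions, then bring the closed fingers behind the cover.

>>> send_rows(
  commands=[
    [[0,0,-45],0],
    [[20,0,-35],0],
    [[45,0,0],0],
    [[45,0,0],0],
    [[45,0,0],0],
    [[45,0,0],0],
    [[13,0,0],0],
    [[0,0,0],0],
    [[0,0,0],0],
  ],
  hand=0,
)

```text
t: 18.35
eef_pos: [0.6726, 0.0351, 0.2883]
eef_rot: [-3.141, 0.004, 0.082]
wrist_force: [0.0, 0.1, 0.3]
opening: 0.0008
finger_force: 0.0
```

Run:
```python
from h import *
s=load('w6');st()
w=.085;X=np.array([np.cos(w),np.sin(w)]);Y=np.array([-np.sin(w),np.cos(w)]);o=np.array([.470,.019])
for p in [(207,182),(282,185),(353,185)]:
    q=onz(s,*p,.062,True)[:2]-o;print('tin carrier',q@X,q@Y)
c=s['color'];hsv=cv2.cvtColor(c,cv2.COLOR_RGB2HSV)
m=((hsv[...,0]>12)&(hsv[...,0]<32)&(hsv[...,1]>100)&(hsv[...,2]>60)).astype(np.uint8);m[:,:85]=0;m[:,140:]=0;m[:140]=0;m[230:]=0
cnt=max(cv2.findContours(m,cv2.RETR_EXTERNAL,cv2.CHAIN_APPROX_NONE)[0],key=cv2.contourArea)
P=np.array([onz(s,*p[0],.088,True)[:2] for p in cnt.astype(float)]);r=cv2.minAreaRect((P*1000).astype(np.float32));print('brass',r)
# slot dark pixels inside brass hull
h=cv2.convexHull(cnt);k=np.zeros_like(m);cv2.fillConvexPoly(k,h,1);k=cv2.erode(k,np.ones((3,3)))
d=(k>0)&(hsv[...,2]<130);v,u=np.nonzero(d);print(len(u),u.mean(),v.mean(),onz(s,u.mean(),v.mean(),.088,True))
cv2.imwrite('pics/lockz.png',cv2.resize(cv2.cvtColor(c[150:225,70:150],cv2.COLOR_RGB2BGR),(640,600),interpolation=cv2.INTER_CUBIC))
q=snap('side','s1')
```

```text
t 18.35 pos [0.6726 0.0351 0.2883] rot [-3.141  0.004  0.082] F [0.  0.1 0.3] op 0.0008
tin carrier 0.004414209481790399 0.07239627046281502
tin carrier 0.0009857603860063365 -0.0022020313393170507
tin carrier 0.0014213004271034343 -0.07316674173943977
brass ((460.3800048828125, 188.07489013671875), (46.50386428833008, 43.49687194824219), 83.77703857421875)
520 113.9826923076923 186.8326923076923 [0.46306804 0.18232624 0.088     ]
```

View pics/s1.png

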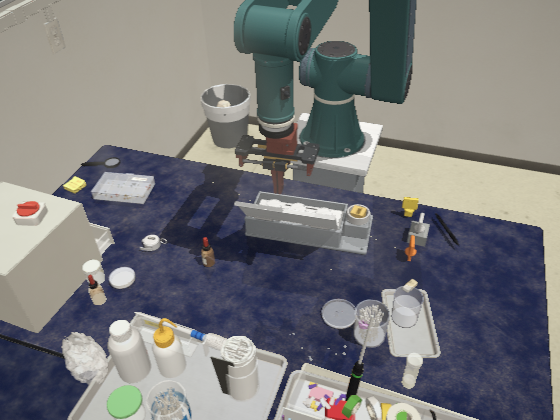

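The picture shows the tins standing inside, the cover leaning back and the gripper raised behind it, with free space there. Next I lower it and push the cover over.

>>> send_rows(
  commands=[
    [[0,0,40],0],
    [[0,0,40],0],
    [[0,0,38],0],
    [[-20,0,0],0],
    [[-20,0,-2],0],
    [[-15,0,-3],0],
    [[-15,0,-5],0],
    [[-15,0,-5],0],
    [[-15,0,-4],0],
    [[-10,0,-2],0],
  ],
)

```text
t: 19.4
eef_pos: [0.562, 0.0268, 0.1937]
eef_rot: [3.142, 0.001, 0.083]
wrist_force: [2.8, 0.3, -3.4]
opening: 0.0
finger_force: 1.5
```

>>> send_rows(
  commands=[
    [[-15,0,2],0],
    [[-15,0,3],0],
    [[-10,0,3],0],
    [[-15,0,7],0],
    [[-14,0,9],0],
    [[-12,0,12],0],
    [[-11,0,12],0],
    [[-8,0,14],0],
    [[-7,0,15],0],
    [[0,0,0],0],
  ],
)

```text
t: 20.4
eef_pos: [0.4539, 0.0183, 0.1148]
eef_rot: [-3.141, 0.006, 0.083]
wrist_force: [-0.3, -0.4, -0.3]
opening: 0.0009
finger_force: 0.0
```

Run:
```python
from h import *
st()
s=snap('scene','s2')
cv2.imwrite('pics/s2c.png',cv2.resize(cv2.imread('pics/s2.png')[130:310,170:400],(800,626))[:600])
```

```text
t 20.4 pos [0.4539 0.0183 0.1148] rot [-3.141  0.006  0.083] F [-0.3 -0.4 -0.3] op 0.0009
```

View pics/s2c.png

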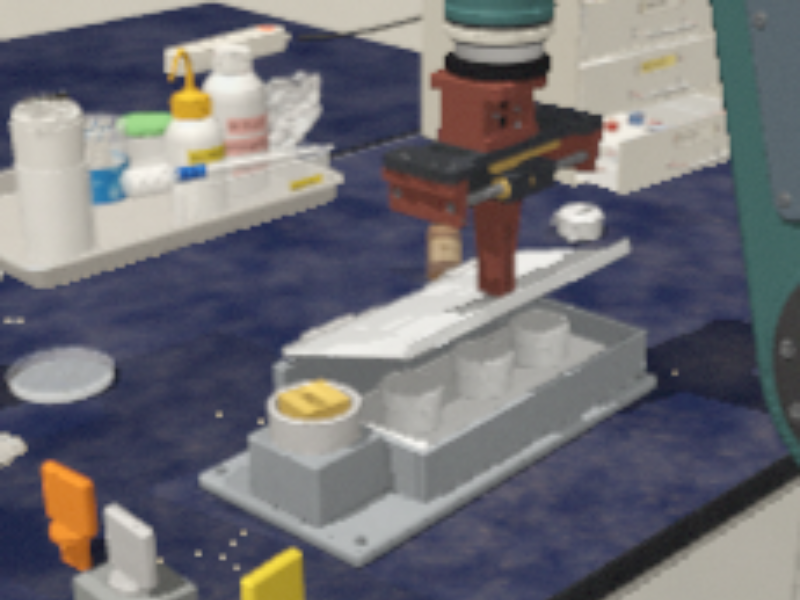

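The picture shows the cover about 0.3 rad from shut, with the finger on it at (495,285) and the tins still standing. I press it shut.

>>> send_rows(
  commands=[
    [[-3,0,11],0],
    [[-3,0,11],0],
    [[0,0,8],0],
    [[0,0,4],0],
    [[0,0,2],0],
    [[0,0,0],0],
  ],
)

```text
t: 21.05
eef_pos: [0.4515, 0.0176, 0.0825]
eef_rot: [3.141, 0.0, 0.084]
wrist_force: [-6.0, -0.3, 26.8]
opening: 0.0004
finger_force: 13.6
```

Run:
```python
from h import *
st()
s=load('w6');c=s['color'];cc=cv2.imread('pics/w6.png')[150:225,70:150]
b=load('w1')['color'][130:200,50:120];b=cv2.cvtColor(b,cv2.COLOR_RGB2BGR)
k=cv2.imread('pics/w6.png')[160:230,0:70]
cv2.imwrite('pics/lk.png',np.hstack([cv2.resize(x,(266,266),interpolation=cv2.INTER_CUBIC) for x in (cc,b,k)]))
```

```text
t 21.05 pos [0.4515 0.0176 0.0825] rot [3.141 0.    0.084] F [-6.  -0.3 26.8] op 0.0004
```

View pics/lk.png

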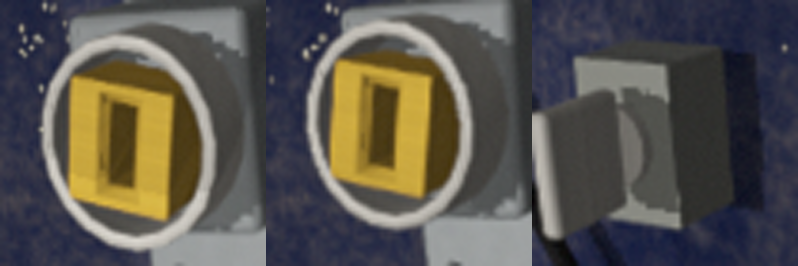

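The crops show the slot along carrier x with the lock near 0, and the key standing upright in its block. The cover is at its stop, at about 27 N. I lift off and turn the tool by half a turn.

>>> send_rows(
  commands=[
    [[0,0,-20],0],
    [[0,0,-50],-0.15],
    [[0,0,-50],-0.15],
    [[0,0,-10],-0.15],
    [[0,0,0],-0.15],
    [[0,0,0],-0.15],
    [[0,0,0],-0.15],
    [[0,0,0],-0.15],
    [[0,0,0],-0.15],
    [[0,0,0],-0.15],
  ],
  hand=0.4,
)

```text
t: 22.05
eef_pos: [0.4512, 0.0178, 0.2106]
eef_rot: [-3.141, -0.0, 1.44]
wrist_force: [1.0, -0.2, 0.4]
opening: 0.0349
finger_force: 0.0
```

>>> send_rows(
  commands=[
    [[0,0,0],-0.15],
    [[0,0,0],-0.15],
    [[0,0,0],-0.15],
    [[0,0,0],-0.15],
    [[0,0,0],-0.15],
    [[0,0,0],-0.15],
    [[0,0,0],-0.15],
    [[0,0,0],-0.15],
    [[0,0,0],-0.15],
    [[0,0,0],-0.15],
  ],
)

```text
t: 23.05
eef_pos: [0.4512, 0.0178, 0.2106]
eef_rot: [3.142, -0.001, 2.94]
wrist_force: [0.3, 0.2, 0.6]
opening: 0.0351
finger_force: 0.0
```

>>> send_rows(
  commands=[
    [[0,0,0],-0.15],
    [[0,0,0],-0.12],
    [[0,0,0],0],
    [[0,0,0],0],
  ],
)

```text
t: 23.45
eef_pos: [0.4513, 0.0177, 0.2106]
eef_rot: [3.141, -0.0, -3.083]
wrist_force: [0.1, -0.1, 0.2]
opening: 0.035
finger_force: 0.0
```

>>> send_rows(
  commands=[
    [[2,35,0],0],
    [[2,45,0],0],
    [[2,45,0],0],
    [[2,45,0],0],
    [[2,45,0],0],
    [[2,45,0],0],
    [[2,23,0],0],
    [[0,0,0],0],
    [[0,0,0],0],
    [[0,0,0],0],
  ],
)

```text
t: 24.45
eef_pos: [0.4199, 0.2981, 0.2104]
eef_rot: [-3.141, -0.001, -3.082]
wrist_force: [-1.2, 0.5, 0.4]
opening: 0.0347
finger_force: 0.0
```

Run:
```python
from h import *
st()
s=snap('wrist','w7')
cv2.imwrite('pics/w7b.png',cv2.resize(cv2.imread('pics/w7.png'),(800,600),interpolation=cv2.INTER_CUBIC))
```

```text
t 24.45 pos [0.4199 0.2981 0.2104] rot [-3.141e+00 -1.000e-03 -3.082e+00] F [-1.2  0.5  0.4] op 0.0347
```

View pics/w7b.png

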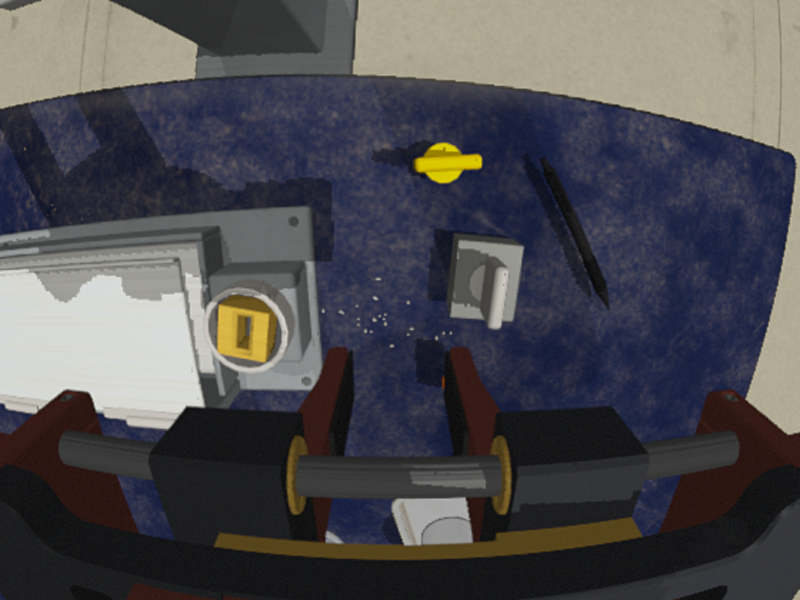

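The picture shows the key's bow top edge from (501,268) to (495,327), the block's top around (487,277) and the slot at about (245,330). The yellow decoy is at (445,162), well clear.

Run:
```python
from h import *
s=load('w7');f=560/800
for z in (.08,.085):
    a=onz(s,501.5*f,267*f,z,True);b=onz(s,495.5*f,328*f,z,True);print(z,a,b,np.linalg.norm(a-b),'mid',(a+b)/2,'yaw',np.arctan2((b-a)[1],(b-a)[0]))
B=[onz(s,u*f,v*f,.034,True)[:2] for u,v in [(455,233),(524,243),(515,322),(450,317)]];print('block',np.round(B,4).tolist(),np.mean(B,0),'yaw',np.arctan2(*(B[3]-B[0])[::-1]),np.arctan2(*(B[2]-B[1])[::-1]))
hsv=cv2.cvtColor(s['color'],cv2.COLOR_RGB2HSV);m=((hsv[...,2]>165)&(hsv[...,1]<40)).astype(np.uint8);m[:,:330]=0;m[:,365:]=0;m[:180]=0;m[240:]=0
cnt=max(cv2.findContours(m,cv2.RETR_EXTERNAL,cv2.CHAIN_APPROX_NONE)[0],key=cv2.contourArea);P=np.array([onz(s,*p[0],.08,True)[:2]*1000 for p in cnt.astype(float)],np.float32);print('bow top rect',cv2.minAreaRect(P))
print('slot w7',onz(s,245*f,330.5*f,.088,True),'w6',onz(load('w6'),105.5,189.8,.088,True),'w1',onz(load('w1'),80.3,163.2,.088,True))
for n,z in (('scene0',.08),):
  b=load(n);print('scene keytop',onz(b,175+118/3.632,165+410/3.632,.08),'side',onz(load('side0'),230+699/3.636,170+160/3.636,.08))
```

```text
0.08 [0.40328456 0.36512149 0.08      ] [0.44592099 0.36620621 0.08      ] 0.042650224763048666 mid [0.42460277 0.36566385 0.08      ] yaw 0.025435583489462062
0.085 [0.40221492 0.36389951 0.085     ] [0.44412311 0.3649657  0.085     ] 0.041921744338908114 mid [0.42316902 0.3644326  0.085     ] yaw 0.025435583489462288
block [[0.3898, 0.3384], [0.3933, 0.3919], [0.4566, 0.3929], [0.4553, 0.3404]] [0.42376206 0.36590548] yaw 0.031447438807202334 0.015673147474584898
bow top rect ((424.72918701171875, 366.3655090332031), (6.626710414886475, 39.52120590209961), 88.53174591064453)
slot w7 [0.45542998 0.1958618  0.088     ] w6 [0.45937168 0.19258332 0.088     ] w1 [0.45781501 0.19156992 0.088     ]
scene keytop [0.42766743 0.36223424 0.08      ] side [0.41195043 0.36589735 0.08      ]
```

>>> send_rows(
  commands=[
    [[-8,37,0],0.033],
    [[0,30,0],0],
    [[0,0,40],0],
    [[0,0,45],0],
    [[0,0,10],0],
    [[0,0,0],0],
    [[0,0,0],0],
  ],
)

```text
t: 25.2
eef_pos: [0.426, 0.3666, 0.117]
eef_rot: [3.141, 0.001, -3.114]
wrist_force: [0.1, 0.7, 1.3]
opening: 0.0351
finger_force: 0.0
```

Run:
```python
from h import *
st()
s=snap('wrist','w8');print(proj(s,[.4243,.3658,.08],True))
cv2.imwrite('pics/w8b.png',cv2.imread('pics/w8.png')[100:420,130:430])
```

```text
t 25.2 pos [0.426  0.3666 0.117 ] rot [ 3.141e+00  1.000e-03 -3.114e+00] F [0.1 0.7 1.3] op 0.0351
[277.2769236  234.35407181]
```

View pics/w8b.png

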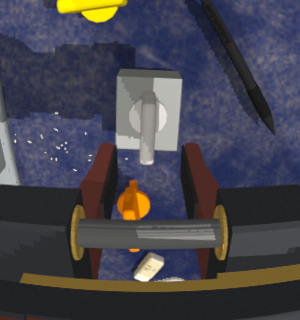

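The picture shows the bow standing centred between the open fingers at crop (148,128), with the orange decoy behind at (133,205), clear of them. I go down and grip.

>>> send_rows(
  commands=[
    [[1,-1,30],0],
    [[0,0,30],0],
    [[0,0,11],0],
    [[0,0,0],0],
    [[0,0,0],0],
  ],
)

```text
t: 25.75
eef_pos: [0.4249, 0.3663, 0.046]
eef_rot: [3.14, 0.002, -3.113]
wrist_force: [-0.2, 0.1, 0.1]
opening: 0.0352
finger_force: 0.0
```

>>> send_rows(
  commands=[
    [[0,0,0],0],
    [[0,0,0],0],
    [[0,0,0],0],
    [[0,0,0],0],
    [[0,0,0],0],
  ],
  hand=0,
  force=40,
)

```text
t: 26.25
eef_pos: [0.4242, 0.3659, 0.0451]
eef_rot: [3.141, 0.001, -3.113]
wrist_force: [-0.5, -0.2, 6.1]
opening: 0.0095
finger_force: 40.0
```

>>> send_rows(
  commands=[
    [[0,0,-15],0],
    [[0,0,-30],0],
    [[0,0,-40],0],
    [[0,0,-40],0],
    [[-10,-40,0],0],
    [[-10,-41,0],0],
    [[-10,-41,0],0],
    [[0,0,0],-0.056],
    [[0,0,0],0],
    [[0,0,0],0],
  ],
)

```text
t: 27.25
eef_pos: [0.4572, 0.2447, 0.1694]
eef_rot: [3.141, -0.0, -3.058]
wrist_force: [0.0, 0.6, -0.1]
opening: 0.0096
finger_force: 40.0
```

Run:
```python
from h import *
st()
s=snap('wrist','w9');q=proj(s,[.457,.193,.088],True);print(q,s['color'].shape)
u,v=[int(t) for t in q];x0=max(u-45,0);y0=max(v-40,0);print(x0,y0)
c=cv2.imread('pics/w9.png')[y0:y0+80,x0:x0+100];cv2.imwrite('pics/w9b.png',cv2.resize(c,(750,600),interpolation=cv2.INTER_CUBIC))
```

```text
t 27.25 pos [0.4572 0.2447 0.1694] rot [ 3.141 -0.    -3.058] F [ 0.   0.6 -0.1] op 0.0096
[213.62398991 210.62003831] (420, 560, 3)
168 170
```

View pics/w9b.png

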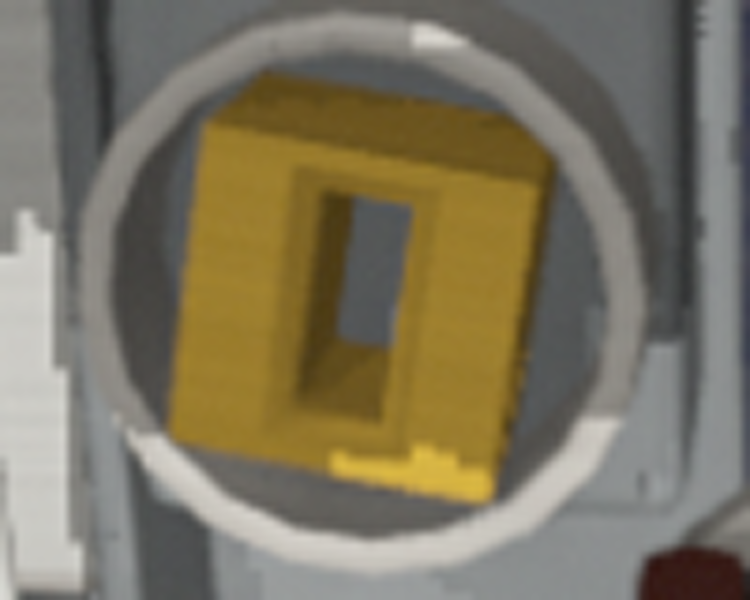

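The picture shows the slot close up. Its chamfered mouth has corners (297,165), (440,190), (405,443) and (267,425), and the brass top has corners (205,122), (545,180), (492,502) and (170,440). It is turned slightly against the image axes.

Run:
```python
from h import *
s=load('w9')
for n,z,c in [('top',.088,[(205,122),(545,180),(492,502),(170,440)]),('mouth',.088,[(297,165),(440,190),(405,443),(267,425)]),('inner',.085,[(323,190),(413,207),(383,420),(298,400)])]:
    P=np.array([onz(s,168+u/7.5-.43,170+v/7.5-.43,z,True)[:2] for u,v in c]);L=[np.linalg.norm(P[i]-P[(i+1)%4]) for i in range(4)]
    d=(P[3]-P[0]);e=P[2]-P[1];print(n,P.mean(0).round(4),np.round(L,4),'yaw',np.arctan2(d[1],d[0]),np.arctan2(e[1],e[0]), np.arctan2(*((P[0]-P[1])*[1,-1])))
```

```text
top [0.4577 0.1935] [0.0365 0.0365 0.0362 0.0361] yaw -0.10316774983361744 -0.11224862811604538 -0.09572559376055419
mouth [0.457  0.1936] [0.0154 0.0285 0.0153 0.0293] yaw -0.09613214002203467 -0.09993357011330412 -0.09902623914616139
inner [0.4577 0.1933] [0.0098 0.0243 0.0096 0.0239] yaw -0.09579669000666186 -0.10544300597367912 -0.11228479575270804
```

>>> send_rows(
  commands=[
    [[4,-26,0],0],
    [[0,-25,0],0],
    [[0,0,0],0.092],
    [[0,0,0],0.091],
    [[0,0,0],0],
    [[0,0,20],0],
    [[0,0,15],0],
    [[0,0,0],0],
    [[0,0,0],0],
  ],
)

```text
t: 28.2
eef_pos: [0.4574, 0.1939, 0.1345]
eef_rot: [-3.141, -0.001, 3.045]
wrist_force: [0.5, -0.3, -0.7]
opening: 0.0098
finger_force: 40.0
```

>>> send_rows(
  commands=[
    [[0,0,6],0],
    [[0,0,5],0],
    [[0,0,4],0],
    [[0,0,3],0],
    [[0,0,0],0],
  ],
)

```text
t: 28.7
eef_pos: [0.4574, 0.1933, 0.1161]
eef_rot: [-3.141, -0.001, 3.043]
wrist_force: [0.4, 0.3, -0.3]
opening: 0.0097
finger_force: 40.0
```

>>> send_rows(
  commands=[
    [[0,0,3],0],
    [[0,0,3],0],
    [[0,0,3],0],
    [[0,0,3],0],
    [[0,0,2],0],
    [[0,0,0],0],
  ],
)

```text
t: 29.3
eef_pos: [0.4575, 0.1933, 0.1022]
eef_rot: [-3.141, -0.001, 3.043]
wrist_force: [-0.0, 0.5, -0.7]
opening: 0.01
finger_force: 40.0
```

>>> send_rows(
  commands=[
    [[0,0,2],0],
    [[0,0,1],0],
    [[0,0,1],0],
    [[0,0,1],0],
    [[0,0,0],0],
  ],
)

```text
t: 29.8
eef_pos: [0.4578, 0.1935, 0.099]
eef_rot: [3.141, 0.001, 3.043]
wrist_force: [-4.6, -1.3, 16.1]
opening: 0.0101
finger_force: 40.0
```

>>> send_rows(
  commands=[
    [[0,0,-1],0.05],
    [[0,0,0],0.1],
    [[0,0,0],0.1],
    [[0,0,0],0.1],
    [[0,0,0],0.1],
    [[0,0,0],0.1],
    [[0,0,0],0.1],
    [[0,0,0],0.1],
    [[0,0,0],0.1],
    [[0,0,0],0],
  ],
)

```text
t: 30.8
eef_pos: [0.4582, 0.1935, 0.0991]
eef_rot: [3.141, 0.0, 2.192]
wrist_force: [0.2, 0.5, 6.5]
opening: 0.0094
finger_force: 40.0
```

>>> send_rows(
  commands=[
    [[0,0,0],0.1],
    [[0,0,0],0.08],
    [[0,0,0],0.05],
    [[0,0,0],0.05],
    [[0,0,0],0.03],
    [[0,0,0],0],
    [[0,0,0],0],
    [[0,0,0],0],
  ],
)

```text
t: 31.6
eef_pos: [0.4583, 0.1935, 0.0991]
eef_rot: [3.14, 0.0, 1.886]
wrist_force: [-0.2, -0.7, 5.7]
opening: 0.0101
finger_force: 40.0
```

Run:
```python
from h import *
o=st();print(o['torque'],o['joint_efforts'][-1])
```

```text
t 31.6 pos [0.4583 0.1935 0.0991] rot [3.14  0.    1.886] F [-0.2 -0.7  5.7] op 0.0101
[-0.22813064  0.05789963 -0.07810099] -0.03291691071353853
```

>>> send_rows(
  commands=[
    [[0,0,0],0.05],
    [[0,0,0],0.05],
    [[0,0,0],0.04],
    [[0,0,0],0],
    [[0,0,0],0],
    [[0,0,0],0],
  ],
)

```text
t: 32.2
eef_pos: [0.4583, 0.1935, 0.0991]
eef_rot: [3.14, 0.0, 1.747]
wrist_force: [-0.3, -0.4, 6.0]
opening: 0.0098
finger_force: 40.0
```

Run:
```python
from h import *
o=st();print(o['torque'],o['joint_efforts'][-1])
```

```text
t 32.2 pos [0.4583 0.1935 0.0991] rot [3.14  0.    1.747] F [-0.3 -0.4  6. ] op 0.0098
[-0.18304157  0.01995795  0.25835171] 0.2111856546252966
```

>>> send_rows(
  commands=[
    [[0,0,0],0],
    [[0,0,0],0],
    [[0,0,0],0],
    [[0,0,-10],0],
    [[0,0,-30],0],
    [[0,0,-40],0],
    [[0,0,-20],0],
    [[0,0,0],0],
    [[0,0,0],0],
    [[0,0,0],0],
  ],
  hand=0.4,
)

```text
t: 33.2
eef_pos: [0.4566, 0.1931, 0.1974]
eef_rot: [-3.139, 0.0, 1.743]
wrist_force: [-0.7, 1.1, -0.4]
opening: 0.0352
finger_force: 0.0
```

Run:
```python
from h import *
st()
s=snap('wrist','w10')
hsv=cv2.cvtColor(s['color'],cv2.COLOR_RGB2HSV);q=proj(s,[.4575,.1935,.134],True);print(q)
u,v=q.astype(int)
w=hsv[v-60:v+60,u-60:u+60];m=((w[...,2]>175)&(w[...,1]<40)).astype(np.uint8)
for c in cv2.findContours(m,cv2.RETR_EXTERNAL,cv2.CHAIN_APPROX_NONE)[0]:
    if cv2.contourArea(c)>60:
        P=np.array([onz(s,p[0][0]+u-60,p[0][1]+v-60,.134,True)[:2]*1000 for p in c.astype(float)],np.float32);print(cv2.minAreaRect(P))
```

```text
t 33.2 pos [0.4566 0.1931 0.1974] rot [-3.139  0.     1.743] F [-0.7  1.1 -0.4] op 0.0352
[280.69920616 223.23070408]
((505.042724609375, 169.46859741210938), (5.498251914978027, 15.281553268432617), 14.05118179321289)
((488.9744567871094, 211.47828674316406), (17.162067413330078, 19.10095977783203), 12.917533874511719)
((445.8836669921875, 205.11045837402344), (18.351669311523438, 5.111690998077393), 88.62921142578125)
((455.6191711425781, 186.1946563720703), (96.54320526123047, 80.75943756103516), 78.30480194091797)
((419.05792236328125, 213.02822875976562), (18.69487762451172, 38.572837829589844), 7.251097202301025)
```

Run:
```python
from h import *
yw=1.747-np.pi
for n in ('side','scene'):
    s=snap(n,n+'9');a=cv2.absdiff(cv2.imread(f'pics/{n}9.png'),cv2.imread(f'pics/{n}0.png')).max(2)
    for y_ in (yw,yw+.13):
        d=.022*np.array([np.cos(y_),np.sin(y_),0])
        C=[proj(s,np.array([.4575,.1935,z])+k*d) for z in (.094,.134) for k in (-1,1)];print(n,y_,np.round(C,0).tolist())
    u,v=proj(s,[.4575,.1935,.114]).astype(int);x=a[v-28:v+28,u-28:u+28]
    for r in x[::2]: print(''.join('#' if t>40 else '.' for t in r))
    print('org',u-28,v-28)
```

```text
side -1.394592653589793 [[367.0, 209.0], [351.0, 208.0], [368.0, 198.0], [352.0, 197.0]]
side -1.264592653589793 [[366.0, 208.0], [351.0, 208.0], [368.0, 197.0], [352.0, 198.0]]
...........................########.....................
...........................#########....................
...........................#########....................
...........................#########....................
..........................#########.....................
........................................................
........................................................
........................................................
........................................................
........................................................
##############..........................................
###############.....###############.....................
###############......################...................
.#############......#################...................
...##.......##......################....................
...##.................#####..###.###....................
#######...
[... 1773 characters left out ...]
####
......................#####......#.##################...
..........................########......################
......................##################...........##...
.......................#############.###...#######......
.........................########..........############.
..............................###..........#############
...........................................#############
..............................................#.#.......
...................................................#####
.......................................................#
........................................................
........................................................
org 231 206
```

```bash
python3 -c "
from rig import manip
print(manip.close_job())"
```

```text
the job is handed in; nothing more can be done
None
```

I did all the steps and handed the job in: plate level, three tins upright on it, cover shut, key fully in, lock turned clockwise to its stop, key left in. The hand-in call returned no verdict.

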